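Raise the amber sample to its sensor on the ratchet lift, then lower it

ROBOT

A 6-joint arm with a two-finger parallel gripper is mounted at the origin on the work surface. World frame = base frame: x ahead of the robot, y to its left, z up, the work surface at z = 0. Lengths are in m, angles in rad, forces in N, time in s.
With the tool pointing down it reaches from about 0.425 to 1.125 m from the base axis. Payload 14.9 kg.
Tool frame: the origin (TCP) lies at the centre of the arm's flange, where the gripper is bolted on; the fingertips stand 191 mm ahead of it and the grasp point (between the pads) lies 172 mm ahead of it (manip.pinch_z is the z of the grasp point in the tool frame, in m); z points along the fingers, y is the line along which they close (so a half turn about z gives the same grasp; the last joint's range is limited). The gripper opens to 91 mm and grips with 3 to 60 N. Pads are 32 mm wide; open, the fingers measure 118 mm over their backs; the gripper's body (76 mm by 178 mm) begins 60 mm behind the grasp point.
Start: joints at [1.282, 0.379, 1.734, -0, 1.028, -0.033], TCP at [0.177, 0.677, 0.405] pointing down, gripper open.
Joint ranges: [-2.77, 2.77], [-0.74, 2.19], [0, 2.66], [-1.06, 4.2], [0.31, 2.87], [-3.08, 3.08]. Speed limits (rad/s): [1.89, 1.89, 2.39, 3.14, 3.14, 3.14].

INTERFACE

Orientations are given as [roll, pitch, yaw] about the fixed x, y, z axes, in that order (R = Rz(yaw) Ry(pitch) Rx(roll)).
In Python, from workcell import manip gives the robot as it stands.
- The arm moves only by the shell command python3 -m handwheel 'ROWS' [FORCE]. ROWS is JSON, one flat list of numbers, 5 for each row, row after row: the finger opening in mm, from 0 to 91.2, then the shift along the world's x, y, z in mm, then the turn about the world's z in degrees. In form: [grip, tx, ty, tz, turn, grip, tx, ty, tz, turn, ...]. A call has 1 to 20 rows; each row shifts and turns the commanded pose from where the row before left it; what a row does not reach is not made up. A row lasts 1/12 s, in which the tool goes at most 41.7 mm and 7.16 degrees, less where a joint would pass 70% of its speed; a pose out of reach is approached as far as the arm can. A call is refused whole if a number of a shift passes 41.7 or a number of a turn 7.16, either way. A call with a gripper value outside its range is refused whole. The fingers move at their own pace and stop on an object; FORCE is the grip in N (left out, the last holds). Time passes only in rows, so rows that do not move let the fingers close. It gives the time, the measured TCP pose, the force, the opening and the grip force at its end, in the units of the state.
- manip.sense(): the state, without advancing time (a new reading comes with each control period).
- manip.camera(name): name is "side" or "top"; returns a dict with "frame" (384x512x3 uint8, red, green, blue), "depth" (384x512 float32, m along the optical axis (not along the pixel's ray), 0 where there is no reading), "K" (3x3 intrinsics, pixels), "origin" and "attitude" of the camera in the world. Camera axes: x right, y down, z forward; pixel columns grow to the right and rows downward; lengths in m; the calibration is good to about 2 mm. A picture is of the moment at which its call begins.
- manip.close_job(): hands the job in; it is judged then, once.
The state is a dict: "time": time; "qpos": joint angles; "joint_vel": joint speeds; "joint_torque": joint torques, N m; "eef_pos": TCP position; "tcp_rot": TCP orientation; "contact_force": force on the tool from outside, world axes, zero at the start; "wrist_torque": the same for the moment, N m; "gripper_width": finger opening in m; "grip_force": force on a finger pad.
Only numpy, scipy, OpenCV 4.12 (cv2) and the standard library are available. Lean on these libraries where they do the work, as an engineer would, in place of code of your own. Each camera call takes 0.05 s, during which the arm holds its last target. There are 200 camera calls.

TASK

Take a reading of the amber bottle: pull the yellow handle of its ratchet lift up until the green sensor on that lift faces the bottle's white label, and let go so that the lift stands there on its teeth, untouched, for a full second. Then press the red pad of the same lift to free the pawl and let the tray sink all the way down, with the bottle still upright in it.

Things in the scene. Friction and masses are not known exactly. Their poses are not given: they have to be found in the camera images.
- amber_handle (a point): Centre of the yellow bar (16 mm in its x, 44 in y, 22 in z up) on the amber bottle's lift; a twin lift has a clear bottle, sides vary. Moves only vertically with rail and tray: 185 mm above bench when down, 118 mm travel. Lifts with 7-14 N past a pawl; let go, drops to a rest 18, 36, 54, 72, 90 or 108 mm above down. Guide below 135 mm high. Bottle axis 68 mm along its +y, red pad 125 along -y.
- amber_release (a point): Centre of the top of the red pad, 36 x 36 mm, on the same lift's pawl lever; faces up, 105 mm above bench at rest. Pressed down it swings about a hinge 95 mm away, 30 mm lower, in the handle's +y direction: pawl free after 16-20 mm, stop at 33 mm, 1-6 N, springs back. Held down 24 mm or more, the rail sinks by its own weight at 0.1 to 0.15 m/s; let up early, it catches on the next tooth.
- amber_sensor (a point): Centre of the lens face of the green sensor block (26 x 22 x 22 mm) on the same lift, looking at the bottle from about 50 mm beside its axis. It sits stiffly on a post 190 mm high at the lift's +y end; its height varies from 125 to 160 mm above the bench. Leave it where it is.
- amber_bottle: Loose amber bottle, blue cap, 60 mm diameter, 112 mm high, 0.18-0.35 kg; origin at the centre of its underside, z up. White label from 18 to 62 mm above the origin (middle 40). It stands in the lift's white tray (rim 14 mm high), whose floor is 40 mm above the bench when the lift is down.
There are look-alikes about, which are no part of the job. Leave any purple or turquoise look-alike of the amber_bottle alone.

How it is judged:
On the way:
1. the lift stands untouched on its teeth for 0.8 s, with the sensor facing the bottle's white label (label's middle within 22 mm of the sensor's height) (z of amber_bottle in the frame of amber_sensor between -0.062 and -0.018 m and horizontal distance between amber_bottle and amber_handle below 0.08 m and linear speed of amber_bottle below 0.02 m/s and contact force between each of the arm, the fingers and anything else below 0.5 N), for 0.8 s.
At the end, for the whole second after the job is handed in: The amber bottle's lift is fully down again (handle within 6 mm of its lowest height) and the bottle stands at rest in its tray, within 10 degrees of upright; the sensor has not been shifted (8 mm) (height (world z) of amber_handle below 0.191 m and height (world z) of amber_bottle below 0.047 m and angle between amber_bottle's own z axis and vertical below 0.17 rad and horizontal distance between amber_bottle and amber_handle between 0.056 and 0.08 m and linear speed of amber_bottle below 0.02 m/s and distance of amber_sensor from where it was at the start of the episode below 0.008 m); the robot touches nothing.
It fails at once if the amber bottle tips over or leaves its tray (angle between amber_bottle's own z axis and vertical above 0.5 rad or horizontal distance between amber_bottle and amber_handle above 0.1 m).
It also fails if it takes over 48 s, if anything falls off the work surface, if the arm or the gripper's body presses on something with over 40 N, if the wrist force passes 120 N, or if a joint passes its speed limit or range.

## Working session

There is one attempt and no reset: what is moved stays moved. The work goes in short steps, Python scripts to look and compute and a shell command to move; the robot and the scene stay as the last step left them, time stands still between calls to the robot, and variables do not carry over. Pictures are saved under pics/ and viewed, at most 10 in all, crops included, and the job is handed in when it is done.

```bash
mkdir -p pics; cat > h.py <<'E'
from workcell import manip
import numpy as np, cv2
def cam(n):
    c=manip.camera(n); d=c["depth"]; K=np.array(c["K"]); A=np.array(c["attitude"])
    if A.shape!=(3,3):
        from scipy.spatial.transform import Rotation as R
        A=R.from_euler('xyz',A).as_matrix() if A.size==3 else R.from_quat(A).as_matrix()
    v,u=np.mgrid[:384,:512]
    P=np.stack([(u-K[0,2])/K[0,0]*d,(v-K[1,2])/K[1,1]*d,d],-1)@A.T+np.array(c["origin"])
    return c["frame"],d,P,c
E
python3 - <<'E'
from h import *
for n in("side","top"):
    f,d,P,c=cam(n); print(n,c["origin"],c["attitude"])
    np.savez(f"{n}0.npz",f=f,d=d,P=P); cv2.imwrite(f"pics/{n}0.png",f[...,::-1])
E
```

```text
side [0.27808618 0.60806823 0.78427579] [-2.34655043 -0.01795515 -2.80055517]
top [0.33005485 0.00927967 1.29736021] [-3.01168793 -0.00447582 -1.584779  ]
```

View pics/side0.png

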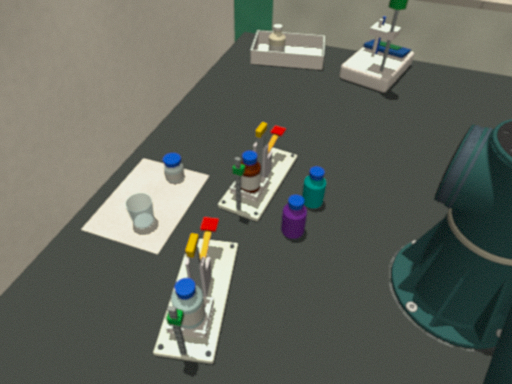

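View pics/top0.png

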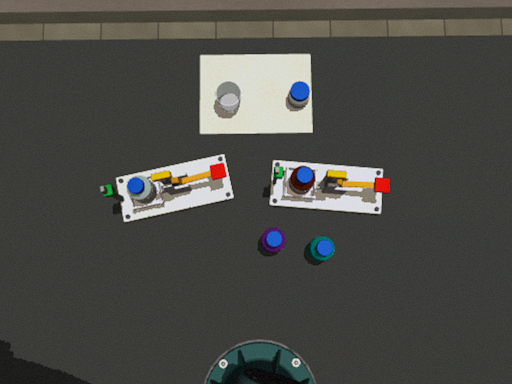

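The amber lift is the one at top (270–383, 160–215) with handle (337,174), pad (382,185), sensor (279,172) and bottle (304,177). In the side view it is at (258,170). The twin at top (175,187) has a clear bottle. The turquoise bottle (322,249) and the purple one (273,240) stand loose on the bench, so they are only look-alikes. Next I'll confirm with a crop and measure.

```bash
python3 - <<'E'
from h import *
for n,(u0,u1,v0,v1) in {"side":(215,305,110,220),"top":(262,392,155,220)}.items():
    z=np.load(n+"0.npz");f,P,d=z["f"],z["P"],z["d"]
    hsv=cv2.cvtColor(f,cv2.COLOR_RGB2HSV);H,S,V=[hsv[...,i].astype(int) for i in range(3)]
    M=np.zeros(d.shape,bool);M[v0:v1,u0:u1]=1
    for k,m in dict(yellow=(H>=21)&(H<=32)&(S>180)&(V>90),red=((H<4)|(H>176))&(S>200)&(V>150),green=(H>45)&(H<80)&(S>130),blue=(H>100)&(H<120)&(S>180)&(V>90)).items():
        m=m&M&(d>0); q=P[m]; v,u=np.where(m)
        if len(q)==0: print(n,k,0);continue
        zt=np.percentile(q[:,2],97); t=q[q[:,2]>zt-.006]
        (c,wh,a)=cv2.minAreaRect((t[:,:2]*1000).astype(np.float32))
        print(n,k,len(q),"px",u.mean().round(1),v.mean().round(1),"ztop",zt.round(4),"top rect c",np.round(c,1),np.round(wh,1),round(a,1),"mean",(q.mean(0)*1000).round(1), "min",(q.min(0)*1000).round(),"max",(q.max(0)*1000).round())
a=cv2.imread("pics/side0.png")[110:220,205:305];b=cv2.imread("pics/top0.png")[150:220,262:392]
a=cv2.resize(a,None,fx=4,fy=4,interpolation=2);b=cv2.resize(b,None,fx=3,fy=3,interpolation=2)
o=np.zeros((440,800,3),np.uint8);o[:,:400]=a;o[:210,400:790]=b;cv2.imwrite("pics/crop.png",o)
# plate edge direction
z=np.load("top0.npz");f,P=z["f"],z["P"]
m=(f.min(-1)>170)&(P[...,2]<.03);m[:,:262]=0;m[:,392:]=0;m[:155]=0;m[220:]=0
print("plate",cv2.minAreaRect((P[m][:,:2]*1000).astype(np.float32)))
E
```

```text
side yellow 155 px 264.3 132.5 ztop 0.1993 top rect c [ 531.1 -177.4] [42.7 15.9] 89.2 mean [ 531.3 -206.2  158.4] min [ 518. -450.    0.] max [ 629. -154.  200.]
side red 88 px 275.7 133.0 ztop 0.1092 top rect c [ 541.8 -120.7] [398.1  33.9] 83.2 mean [ 521.3 -286.9  107. ] min [ 503. -319.  103.] max [554.  79. 110.]
side green 95 px 238.5 169.6 ztop 0.1678 top rect c [544.  -48.7] [21.1 24.8] 81.2 mean [542.8 -44.7 157.5] min [ 531. -209.    3.] max [631. -37. 171.]
side blue 333 px 275.5 182.1 ztop 0.1552 top rect c [ 537.8 -109.1] [33.2 33.8] 82.5 mean [456.  -65.2 128.8] min [ 375. -147.   21.] max [555. -18. 156.]
top yellow 153 px 342.0 176.0 ztop 0.2 top rect c [ 533.2 -177.4] [40.4 12.8] 81.7 mean [ 531.4 -195.9  173.6] min [ 520. -284.   81.] max [ 541. -157.  203.]
top red 207 px 382.0 184.6 ztop 0.1098 top rect c [ 521.1 -303.2] [34.7 34.4] 87.5 mean [ 521.5 -303.4  104.8] min [ 503. -334.    4.] max [ 539. -285.  112.]
top green 67 px 278.5 172.9 ztop 0.1682 top rect c [545.4 -49.4] [18.5 21. ] 89.2 mean [542.8 -50.6 162.8] min [533. -59. 150.] max [557. -40. 170.]
top blue 198 px 304.2 174.8 ztop 0.1559 top rect c [ 540.9 -111. ] [34.8 33.9] 46.5 mean [ 539.7 -110.7  151.8] min [ 522. -129.  124.] max [558. -94. 158.]
plate ((534.4059448242188, -181.98683166503906), (287.8338928222656, 119.19434356689453), 84.56138610839844)
```

View pics/crop.png

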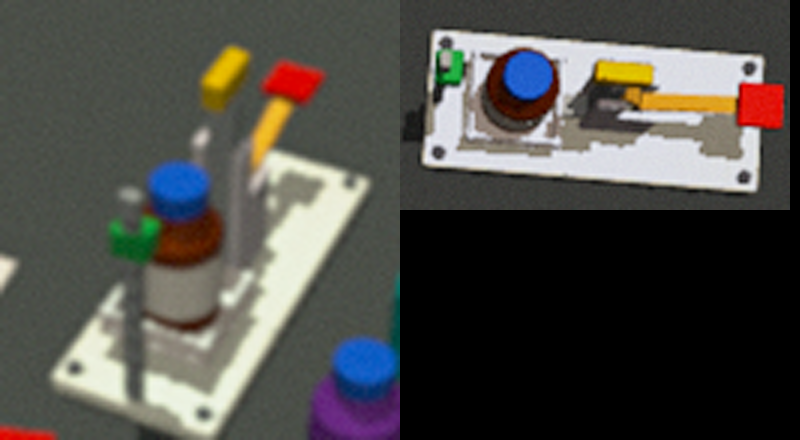

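The crop confirms it: an amber bottle with a white label in its own lift. The bar is at (225,77), the red pad at (293,82) and the sensor at (133,240).

Estimates, taking about 4 mm off the depth tops:

| Item | Value |
|---|---|
| Handle | (532, −177.5, 186) |
| Pad | (521, −303, 105) |
| Lift yaw | −5° |
| Sensor centre z | ≈ 153 |

The label's middle is at 80 when the lift is down, so it needs about 73 mm of lift. The 72 mm tooth fits; I'll raise to about 80 and let go.

```bash
python3 -c "
from h import *
s=manip.sense();print(s['eef_pos'],s['tcp_rot'],s['time'],s['gripper_width'])
import scipy.spatial.transform as t;print(t.Rotation.from_euler('xyz',s['tcp_rot']).as_matrix().round(3))"
python3 -m handwheel '[91,10,-14,30,0, 91,22,-31,10,0, 91,23,-31,8,0, 91,23,-31,8,0, 91,23,-31,8,0, 91,23,-31,8,0, 91,23,-31,8,0, 91,23,-31,8,0, 91,23,-31,8,0, 91,23,-31,0,0, 91,23,-31,0,0, 91,23,-31,0,0, 91,14,-36,0,0]' 25
```

```text
[0.1770939  0.67705754 0.40418796] [-3.14066563e+00 -2.01094632e-05  2.88577066e+00] 0.1 0.09117458384134515
[[-0.967  0.253 -0.   ]
 [ 0.253  0.967 -0.001]
 [ 0.    -0.001 -1.   ]]
time: 1.18
eef_pos: [0.4545, 0.2848, 0.5008]
tcp_rot: [3.141, 0.0, 2.886]
contact_force: [0.8, 0.7, -0.5]
gripper_width: 0.0913
grip_force: 0.0
```

```bash
python3 -m handwheel '[91,7,-39,0,-6.7, 91,7,-39,0,-6.7, 91,7,-39,0,-6.7, 91,7,-39,0,-6.7, 91,7,-39,0,-6.7, 91,7,-39,0,-6.7, 91,7,-39,0,-6.7, 91,7,-39,0,-6.7, 91,7,-39,0,-6.7, 91,7,-39,0,-6.7, 91,7,-39,0,-6.7, 91,1,-33,0,-6.7, 91,0,0,0,0, 91,0,0,0,0]'
python3 - <<'E'
from h import *
s=manip.sense();print(s['eef_pos'],s['tcp_rot'],s['qpos'])
f,d,P,c=cam("side");cv2.imwrite("pics/side1.png",cv2.resize(f[60:260,160:400,::-1],None,fx=3,fy=3))
E
```

```text
time: 2.35
eef_pos: [0.5309, -0.1771, 0.5002]
tcp_rot: [-3.141, -0.0, 1.48]
contact_force: [0.1, -0.4, -0.1]
gripper_width: 0.0912
grip_force: 0.0
[ 0.53093072 -0.17705059  0.50023213] [-3.14067375e+00 -3.05224828e-04  1.48047839e+00] [-3.63525315e-01  5.07373386e-02  1.95122107e+00  5.05722488e-05
  1.14060143e+00 -2.73228630e-01]
```

View pics/side1.png

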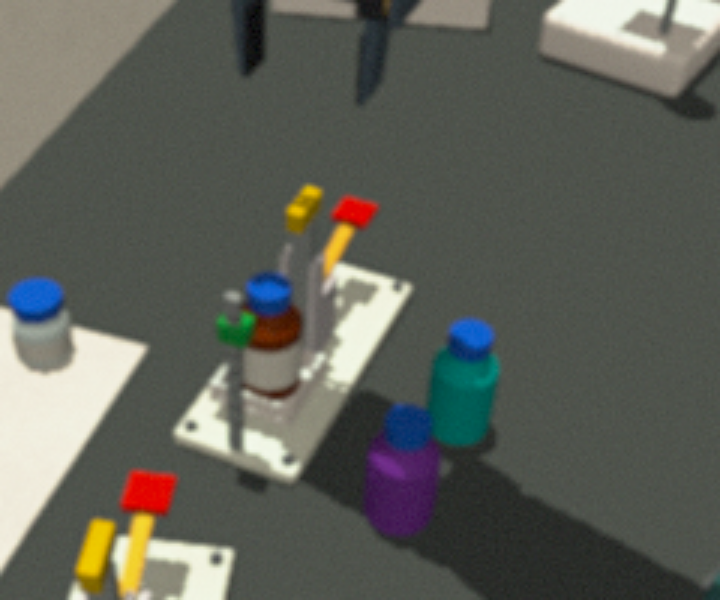

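The picture shows the open fingers (255,60) and (370,90) above the handle (304,208), aligned with its x axis. I'll lower and grip.

```bash
python3 -m handwheel '[91,1,0,-30,0, 91,0,0,-30,0, 91,0,0,-30,0, 91,0,0,-25,0, 60,0,0,-15,0, 50,0,0,-10,0, 40,0,0,-2,0, 30,0,0,0,0, 8,0,0,0,0, 8,0,0,0,0, 8,0,0,0,0, 8,0,0,0,0, 8,0,0,0,0, 8,0,0,0,0, 8,0,0,0,0]' 25
python3 - <<'E'
from h import *
f,d,P,c=cam("side");cv2.imwrite("pics/side2.png",cv2.resize(f[60:260,160:400,::-1],None,fx=3,fy=3))
E
```

```text
time: 3.65
eef_pos: [0.5321, -0.1758, 0.3588]
tcp_rot: [3.141, 0.0, 1.482]
contact_force: [-0.1, 0.3, -0.1]
gripper_width: 0.0206
grip_force: 0.0
```

View pics/side2.png

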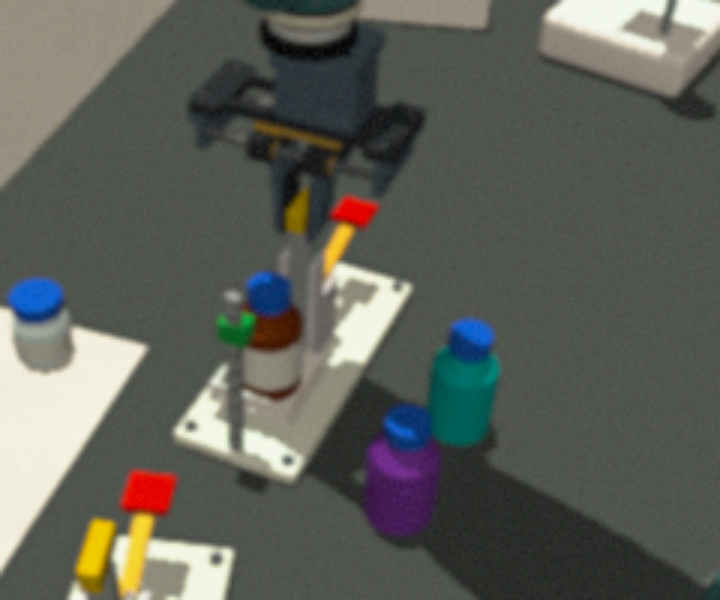

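The fingers straddle the bar at (297,210). I'll finish closing, then lift.

```bash
python3 -m handwheel '[8,0,0,0,0, 8,0,0,0,0, 8,0,0,0,0, 8,0,0,0,0, 8,0,0,3,0, 8,0,0,5,0, 8,0,0,6,0, 8,0,0,6,0]' 30
python3 -m handwheel '[8,0,0,6,0, 8,0,0,6,0, 8,0,0,6,0, 8,0,0,6,0, 8,0,0,6,0, 8,0,0,6,0, 8,0,0,6,0, 8,0,0,6,0, 8,0,0,6,0, 8,0,0,4,0, 8,0,0,2,0, 8,0,0,0,0, 8,0,0,0,0, 8,0,0,0,0]'
cat > m.py <<'E'
from h import *
import sys
f,d,P,c=cam("side");cv2.imwrite("pics/%s.png"%sys.argv[1],cv2.resize(f[60:260,160:400,::-1],None,fx=3,fy=3))
for n in("top","side"):
    f,d,P,c=cam(n);hsv=cv2.cvtColor(f,cv2.COLOR_RGB2HSV);H,S,V=[hsv[...,i].astype(int) for i in range(3)]
    R=(abs(P[...,0]-.535)<.06)&(P[...,1]<-.02)&(P[...,1]>-.33)&(P[...,2]>.09)
    for k,m in dict(yellow=(H>=21)&(H<=32)&(S>180)&(V>60),blue=(H>100)&(H<120)&(S>180)&(V>90),green=(H>45)&(H<80)&(S>130)).items():
        q=P[m&R]; print(n,k,len(q),np.percentile(q[:,2],97).round(4) if len(q) else 0,np.median(q,0).round(4) if len(q) else 0)
E
python3 m.py s3
```

```text
time: 4.37
eef_pos: [0.5321, -0.1758, 0.3781]
tcp_rot: [3.141, 0.0, 1.483]
contact_force: [6.7, -2.6, -11.3]
gripper_width: 0.0191
grip_force: 30.0
time: 5.53
eef_pos: [0.5322, -0.1758, 0.4383]
tcp_rot: [3.141, 0.0, 1.483]
contact_force: [5.5, -2.0, -7.9]
gripper_width: 0.0192
grip_force: 30.0
top yellow 0 0 0
top blue 208 0.2352 [ 0.5401 -0.1109  0.2318]
top green 71 0.542 [ 0.5404 -0.0537  0.1635]
side yellow 135 0.3589 [ 0.5336 -0.159   0.276 ]
side blue 158 0.2349 [ 0.5366 -0.1012  0.2325]
side green 85 0.4369 [ 0.539  -0.0405  0.1623]
```

The cap rose about 79 mm and the lift moved with it. Now I let go and back off upward.

```bash
python3 -m handwheel '[91,0,0,0,0, 91,0,0,0,0, 91,0,0,0,0, 91,0,0,0,0, 91,0,0,0,0, 91,0,0,0,0, 91,0,0,30,0, 91,0,0,35,0, 91,0,0,35,0, 91,0,0,0,0, 91,0,0,0,0, 91,0,0,0,0, 91,0,0,0,0, 91,0,0,0,0, 91,0,0,0,0, 91,0,0,0,0, 91,0,0,0,0, 91,0,0,0,0, 91,0,0,0,0, 91,0,0,0,0]'
python3 m.py s4
```

```text
time: 7.35
eef_pos: [0.5321, -0.1758, 0.5387]
tcp_rot: [3.142, 0.0, 1.483]
contact_force: [-0.6, 0.2, -0.8]
gripper_width: 0.0912
grip_force: 0.0
top yellow 0 0 0
top blue 211 0.2273 [ 0.5395 -0.11    0.2236]
top green 93 0.662 [ 0.538  -0.0541  0.1646]
side yellow 189 0.4586 [ 0.5308 -0.1662  0.267 ]
side blue 156 0.2268 [ 0.5366 -0.1004  0.2244]
side green 76 0.1708 [ 0.5397 -0.0397  0.161 ]
```

View pics/s4.png

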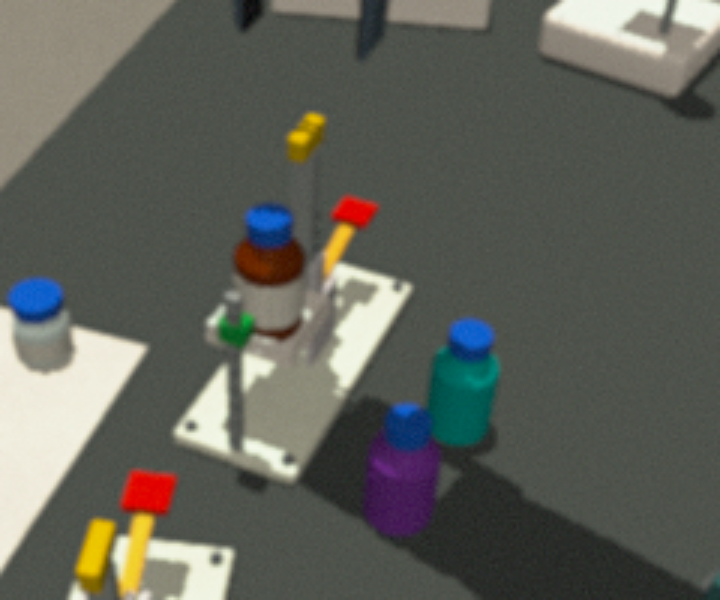

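The lift rests at about 72 mm (the cap came down to +71.5). The label at (272,300) faces the sensor at (236,328), and the fingers are well clear. It has stood free for over 1 s. Next is the pad.

```bash
python3 -m handwheel '[40,-3,-32,0,0, 0,-3,-32,0,0, 0,-3,-32,0,0, 0,-3,-32,0,0, 0,0,0,0,0, 0,0,0,-40,0, 0,0,0,-40,0, 0,0,0,-40,0, 0,0,0,-40,0, 0,0,0,-40,0, 0,0,0,-20,0, 0,0,0,0,0, 0,0,0,0,0]'
python3 m.py s5
```

```text
time: 8.58
eef_pos: [0.5202, -0.3036, 0.3185]
tcp_rot: [-3.14, -0.001, 1.483]
contact_force: [-0.3, -0.9, 1.0]
gripper_width: 0.0073
grip_force: 0.0
top yellow 166 0.2713 [ 0.5324 -0.1772  0.2671]
top blue 227 0.2267 [ 0.5393 -0.1101  0.2234]
top green 80 0.4709 [ 0.5401 -0.0538  0.1644]
side yellow 168 0.2705 [ 0.5295 -0.1783  0.263 ]
side blue 161 0.227 [ 0.5371 -0.1019  0.2247]
side green 82 0.444 [ 0.5397 -0.0402  0.1623]
```

View pics/s5.png

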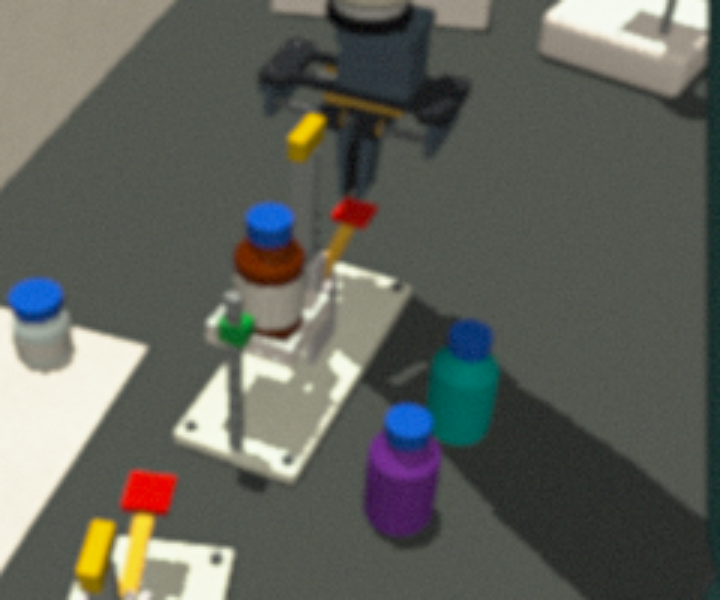

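The fingertips at (355,190) are centred about 22 mm above the pad (353,212). I'll press 29 mm, hold 1.5 s, then withdraw upward.

```bash
python3 -m handwheel '[0,0,0,-16,0, 0,0,0,-15,0, 0,0,0,-14,0, 0,0,0,-6,0, 0,0,0,0,0, 0,0,0,0,0, 0,0,0,0,0, 0,0,0,0,0, 0,0,0,0,0, 0,0,0,0,0, 0,0,0,0,0, 0,0,0,0,0, 0,0,0,0,0, 0,0,0,0,0, 0,0,0,0,0, 0,0,0,0,0]'
python3 m.py s6
```

```text
time: 10.07
eef_pos: [0.5202, -0.3038, 0.2678]
tcp_rot: [3.141, 0.0, 1.482]
contact_force: [0.6, -1.1, 3.2]
gripper_width: 0.0006
grip_force: 1.5
top yellow 132 0.1991 [ 0.5321 -0.1782  0.1958]
top blue 194 0.1562 [ 0.5389 -0.1103  0.1526]
top green 79 0.405 [ 0.5404 -0.0538  0.1642]
side yellow 117 0.1992 [ 0.5305 -0.1716  0.1952]
side blue 146 0.1558 [ 0.5366 -0.1026  0.1533]
side green 99 0.2703 [ 0.5393 -0.0409  0.1614]
```

The lift is down: the handle and cap are back at their starting heights. I'll withdraw and check.

```bash
python3 -m handwheel '[0,0,0,5,0, 0,0,0,8,0, 0,0,0,10,0, 0,0,0,15,0, 0,0,0,30,0, 0,0,0,40,0, 0,0,0,40,0, 0,0,0,40,0, 0,0,0,0,0, 0,0,0,0,0, 0,0,0,0,0, 0,0,0,0,0]'
python3 m.py s7
```

```text
time: 11.22
eef_pos: [0.5197, -0.3035, 0.4545]
tcp_rot: [-3.14, -0.001, 1.483]
contact_force: [0.7, -1.0, 0.2]
gripper_width: 0.0004
grip_force: 0.0
top yellow 166 0.1993 [ 0.5299 -0.184   0.1946]
top blue 199 0.1563 [ 0.5391 -0.1105  0.1525]
top green 92 0.5943 [ 0.5395 -0.0551  0.1655]
side yellow 175 0.3749 [ 0.5281 -0.186   0.1959]
side blue 146 0.1556 [ 0.5372 -0.1031  0.1532]
side green 99 0.4497 [ 0.5391 -0.0405  0.1611]
```

View pics/s7.png

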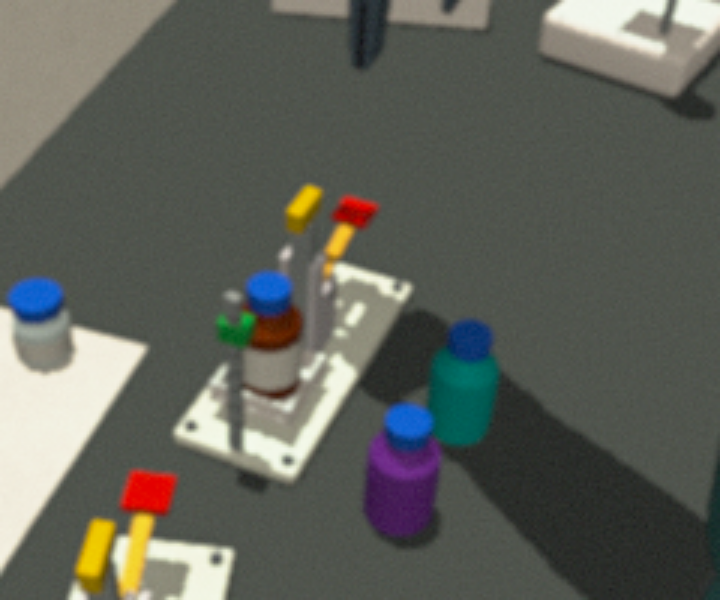

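The lift is fully down, the bottle at (270,335) is upright in its tray, the pad has sprung back, and the gripper is clear. I'm handing in.

```bash
python3 -c "from workcell import manip;print(manip.close_job())"
```

```text
the job is handed in; nothing more can be done
None
```

I handed the job in at about 11 s (limit 48 s; the hand-in returned no verdict): the lift stood free on its 72 mm tooth for over a second with the sensor facing the label, then sank fully down with the amber bottle upright in its tray and the gripper clear.

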